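# Unpin the carrier tray, draw it out and fit its cover

## Robot

A 6-joint arm with a two-finger parallel gripper is mounted at the origin on the work surface. World frame = base frame: x ahead of the robot, y to its left, z up, the work surface at z = 0. Lengths are in mm, angles in rad, forces in N, time in s.
With the tool pointing down it reaches from about 400 to 925 mm from the base axis. Payload 12.5 kg.
Tool frame: the origin (TCP) lies midway between the tips of the shut fingers; the grasp point (between the pads) lies 19 mm behind it (env.pinch_z is the z of the grasp point in the tool frame, in mm); z points along the fingers, y is the line along which they close (so a half turn about z gives the same grasp; the last joint's range is limited). The gripper opens to 95 mm and grips with 3 to 60 N. Pads are 20 mm wide; open, the fingers measure 119 mm over their backs; the gripper's body (75 mm by 180 mm) begins 59 mm behind the grasp point.
Start: joints at [1.104, 0.491, 1.559, -0, 1.092, -0.106], TCP at [220.624, 584.784, 214.661] pointing down, gripper open.
Joint ranges: [-3.1, 3.1], [-0.84, 2.19], [0.05, 2.79], [-1.13, 4.28], [0.06, 2.93], [-2.69, 2.69]. Speed limits (rad/s): [2.22, 2.22, 2.79, 3.14, 3.14, 3.14].

## Interface

Orientations are given as [roll, pitch, yaw] about the fixed x, y, z axes, in that order (R = Rz(yaw) Ry(pitch) Rx(roll)).
In Python, from cell import env, eyes gives the robot as it stands.
- The arm moves only by the shell command python3 -m inch 'ROWS'. ROWS is JSON, a list of rows, each a list of 3 entries, a list of its own where there are three numbers: the shift along the tool's x, y, z in units of 60 mm (1.0 is 60 mm), then the turn about the tool's z in units of 5 degrees (1.0 is 5 degrees), then the closure, from -1 (fully open) to 1 (shut). In form: [[[tx, ty, tz], turn, claw], ...]. A call has exactly 10 rows; each row shifts and turns the commanded pose from where the row before left it, along the tool's axes as they then stand; what a row does not reach is not made up. A row lasts 1/8 s, in which the tool goes at most 62.5 mm and 10.7 degrees, less where a joint would pass 70% of its speed; a pose out of reach is approached as far as the arm can. A call is refused whole if a number of a shift passes 1 or a number of a turn 1, either way. A call with a gripper value outside its range is refused whole. The fingers move at their own pace and stop on an object; the grip force is fixed at half the most. Time passes only in rows, so rows that do not move let the fingers close, or fill a call up. It gives the time, the measured TCP pose, the force, the opening and the grip force at its end, in the units of the state.
- env.state(): the state, without advancing time (a new reading comes with each control period).
- eyes.read_camera(name): name is "scene" or "top" or "wrist"; returns a dict with "pixels" (480x640x3 uint8, red, green, blue), "fx", "fy", "cx", "cy" (pixels), "extrinsics" (4x4, takes a point from world to camera coordinates). Camera axes: x right, y down, z forward; pixel columns grow to the right and rows downward; lengths in mm; the calibration is good to about 2 mm. A picture is of the moment at which its call begins. There is no depth.
- env.job_done(): hands the job in; it is judged then, once.
Trained networks look in a picture, given as the dict that the camera call returned (one of the last four; its "shot" number tells which), for a name from the list of things; names that differ only in an ending like _2 or _b are one class to them, and where a whole thing is asked for, a point or a joint stands for the part that bears it (a point fixed in the world has none). Each returns a list of dicts, best first, with "score" (0 to 1); they miss things now and then, are a little off and sometimes report something else, mostly with a low value. They report only what shows in the picture. A call takes as long as a camera call. They do not tell look-alikes from the thing itself.
- eyes.boxes_of(name, picture): "centre" ([row, column] in pixels, amid what is visible of it).
- eyes.cut_out(name, picture): "mask" (480x640 bool, what is visible of it) and "centre" ([row, column] in pixels, amid what is visible of it).
- eyes.spot_point(name, picture): "centre" ([row, column] in pixels: a listed point, or the origin of a listed thing).
The state is a dict: "t": time; "joints": joint angles; "qvel": joint speeds; "tau": joint torques, N m; "eef_pos": TCP position; "tcp_rot": TCP orientation; "ft_force": force on the tool from outside, world axes, zero at the start; "moment": the same for the moment, N m; "opening": opening from 0.0 (shut) to 1.0 (fully open); "grip_force": force on a finger pad.
Only numpy, scipy, OpenCV 4.12 (cv2) and the standard library are available. Lean on these libraries where they do the work, as an engineer would, in place of code of your own. Each camera call takes 0.05 s, during which the arm holds its last target. There are 200 camera calls.

## Task

Free the carrier box's tray: pull the spring pin's T-handle up, turn it anticlockwise (seen from above) and let it down into its rest notch so that it stays out by itself, then draw the tray by its post out from under the hood to the stop. Fit the cover on the box: tuck one of its edges under the lip at the front of the box and turn the rest down so that the cover lies flat and squarely on the rim, then let go. Leave the other things on the bench where they are.

Things in the scene. Friction and masses are not known exactly. Their poses are not given: they have to be found in the camera images.
- dock: White bench dock fixed to the table, 400 mm long (x), 170 mm wide; origin under the centre of its base plate. The tray comes out along its -x axis, towards the robot; z up. A hood 196 mm wide, 150 mm high (canister on it to 190 mm), covers it from x = +85 to +200 mm. On its +y side, at x = +60, y = +112 mm, stands the spring pin in a round collar 64 mm across, 90 mm high.
- pin_handle (a point): Centre of the spring pin's black T-handle, 138 mm high when down: a bar 76 mm long (the point's x axis), 14 mm wide (y), 26 mm high (z), on the vertical 12 mm steel pin; the point rises and turns with it. When down the bar lies along the dock's x axis. The collar's crown, with a slot and a shallow rest notch, is 35 mm below the bar's underside.
- pin_lift (a joint): How far the pin is pulled up, m: 0 down (locking the tray), at most 0.032. A spring pulls it down with about 4 N when down, 10 N when up. It can turn only when lifted more than 0.024; at rest in the notch it stands at about 0.0195, clear of the tray. Let go anywhere else it may drop back and lock.
- pin_turn (a joint): Turn of the T-handle, rad, anticlockwise from above: 0 over the slot, rest notch at 1.2 (it drops in from about 1.11 to the stop at 1.3). It cannot turn clockwise from 0.
- tray (a joint): How far the tray is drawn out, m: 0 in (under the hood, pinned) to 0.12 at its stop, along the dock's -x axis. Sliding friction about 3 N; it stays where it is left.
- post_top (a point): Top of the tray's upright steel post, which is 16 mm in diameter and 92 mm tall, its top 110 mm over the table; it moves with the tray. The front of the box is 45 mm behind it (+x of the dock).
- rim (a point): Centre of the open carrier box (clear, 160 mm in x, 140 mm in y, blue rim 12 mm wide) at the height of its rim, 100 mm over the table; axes as the dock's; moves with the tray. Along its front (-x) edge stands a steel lip 110 mm wide: upright face at x = -80 mm, overhang 4 mm thick from there to x = -64 mm, its underside 14 mm above the rim. The cover's edge goes under it.
- cover: Loose flat steel cover, 154 mm (x) by 136 mm (y), 5 mm thick, 0.28 kg, with two pale filter strips; origin at the centre of its underside. Both ends are alike. On the box it lies between 3 mm in front of the rim's centre (edge against the lip's upright face) and some mm behind.
- cover_handle (a point): Centre of the cover's handle bar, 41 mm above its underside: 12 mm wide (x) and high, 88 mm long (y), clear below by 30 mm between its two end feet (76 mm apart).
- pellet_bin: Bystander: open steel bin 150 x 130 x 60 mm high, origin under its centre.
- water_bottle_a: Bystander: clear standing bottle with a steel cap, 60 mm across, 170 mm high, origin under its centre.
- water_bottle_b: Bystander: a second bottle like water_bottle_a.
- glove_box: Bystander: cardboard box 230 x 120 x 75 mm high, origin under its centre.
- brush: Bystander: hand brush lying on the table, 190 mm long.
- scoop_cup: Bystander: steel mug 70 mm across, 80 mm high, origin under its centre.
- record_block: Bystander: paper pad 90 x 130 x 20 mm, origin under its centre.
Things that resemble listed ones, but are neither listed nor needed, are in the scene too. Leave any purple look-alike of the cover alone.

How it is judged (in metres and radians):
On the way, in this order (a step that is already met when the one before it is completed fails the run):
1. the pin is parked out in its rest notch and let go (value of joint pin_lift between 0.016 and 0.023 m and value of joint pin_turn above 1 rad and contact force between the fingers and pin_turn below 0.3 N), for 0.2 s.
2. the tray is drawn out to its stop, the pin still parked (value of joint pin_lift between 0.016 and 0.023 m and value of joint pin_turn above 1 rad and value of joint tray above 0.112 m), for 0.2 s.
3. the cover lies on the box with an edge under the lip (x of cover in the frame of rim between -0.005 and 0.009 m and y of cover in the frame of rim between -0.012 and 0.012 m and z of cover in the frame of rim between -0.003 and 0.003 m and angle between cover's own z axis and vertical below 0.03 rad and angle between the x axis of cover and the x axis of rim, either way round below 0.12 rad), for 0.2 s.
At the end, for the whole second after the job is handed in: Pin parked in its notch (lifted 16 to 23 mm, turned over 1.0 rad); tray drawn out over 112 of 120 mm; cover at rest flat on the rim (3 mm, 0.03 rad), square to 0.12 rad, its centre from 5 mm in front of to 9 mm behind the rim's centre and within 12 mm sideways, so its edge is under the lip (all of step 2 and all of step 3 and linear speed of cover below 0.02 m/s and angular speed of cover below 0.1 rad/s); the robot touches nothing.
It fails at once if a bystander (bin, bottles, glove box, brush, mug or pad) is moved more than 40 mm (distance of any of pellet_bin, water_bottle_a, water_bottle_b, glove_box, brush, scoop_cup, record_block from where it was at the start of the episode above 0.04 m).
It also fails if it takes over 69 s, if anything falls off the work surface, if the arm or the gripper's body presses on something with over 40 N, if the wrist force passes 120 N, or if a joint passes its speed limit or range.

## Working session

There is one attempt and no reset: what is moved stays moved. The work goes in short steps, Python scripts to look and compute and a shell command to move; the robot and the scene stay as the last step left them, time stands still between calls to the robot, and variables do not carry over. Pictures are saved under pics/ and viewed, at most 10 in all, crops included, and the job is handed in when it is done.

```bash
ls; mkdir -p pics; cat > h.py <<'E'
import numpy as np, cv2
from cell import env, eyes
def ray(p,rc):
    E=np.array(p["extrinsics"]);R,t=E[:3,:3],E[:3,3]
    d=R.T@np.array([(rc[1]-p["cx"])/p["fx"],(rc[0]-p["cy"])/p["fy"],1.]);return -R.T@t,d/np.linalg.norm(d)
def atz(p,rc,z):
    o,d=ray(p,rc);return o+d*(z-o[2])/d[2]
def tri(rs):
    A=sum(np.eye(3)-np.outer(d,d) for o,d in rs);b=sum((np.eye(3)-np.outer(d,d))@o for o,d in rs);return np.linalg.solve(A,b)
def proj(p,X):
    E=np.array(p["extrinsics"]);c=E[:3,:3]@np.array(X)+E[:3,3];return [c[1]/c[2]*p["fy"]+p["cy"],c[0]/c[2]*p["fx"]+p["cx"]]
def save(p,n): cv2.imwrite("pics/"+n,p["pixels"][:,:,::-1])
E
python3 - <<'E'
from h import *
np.set_printoptions(precision=1,suppress=True)
P={}
for c in ["scene","top"]:
    p=eyes.read_camera(c);P[c]=p;save(p,c+"0.png")
    o,d=ray(p,[240,320]);print(c,p["fx"],o,d)
for n,z in [("dock",0),("pin_handle",138),("post_top",110),("rim",100),("cover",0),("cover_handle",41),("pellet_bin",0),("water_bottle_a",0),("glove_box",0),("brush",0),("scoop_cup",0),("record_block",0)]:
    for c in P:
        for k in eyes.spot_point(n,P[c])[:3]: print(n,c,round(k["score"],2),np.array(k["centre"]),atz(P[c],k["centre"],z))
print(env.state())
a=np.hstack([P["scene"]["pixels"],P["top"]["pixels"]])
E
```

```text
pics
scene 468.63335391613333 [1185.7 -151.2 1209.4] [-0.5  0.1 -0.8]
top 568.9577544032472 [ 313.8   -5.7 1602.2] [ 0.1  0.  -1. ]
dock scene 0.96 [302.8 335.8] [612.8  22.5   0. ]
dock top 0.88 [196.6 317.9] [623.   12.6   0. ]
pin_handle scene 0.74 [284.  385.1] [656.  140.4 138. ]
pin_handle top 0.44 [174.6 265.5] [659.1 147.3 138. ]
post_top scene 0.64 [274.3 330.4] [579.   13.8 110. ]
post_top top 0.94 [205.1 315.7] [579.   17.8 110. ]
post_top top 0.48 [285.5 414.4] [ 359.1 -234.2  110. ]
rim scene 0.81 [319.2 347.3] [712.3  25.2 100. ]
rim scene 0.31 [353.  233.5] [ 733.6 -271.3  100. ]
rim top 0.56 [157.3 309. ] [712.4  32.7 100. ]
cover scene 0.98 [233.5 168.2] [ 254.5 -429.6    0. ]
cover scene 0.92 [299.6 212.4] [ 519.3 -319.7    0. ]
cover scene 0.77 [355.4 139.4] [ 640.1 -528.9    0. ]
cover top 0.97 [186.2 509.1] [ 637.5 -533.4    0. ]
cover top 0.89 [319.2 479.2] [ 264.5 -426.2    0. ]
cover top 0.75 [233.4 435.6] [ 507.7 -317.7    0. ]
cover_handle scene 0.96 [290.3 211.3] [ 512.  -313.8   41. ]
cover_handle scene 0.76 [349.6 131. ] [ 637.3 -537.1   41. ]
cover_handl
[... 1029 characters left out ...]
314.4 214.2] [296.6 311.4   0. ]
scoop_cup scene 0.68 [250.1 227.2] [ 360.5 -256.8    0. ]
scoop_cup top 0.86 [287.7 413.4] [ 356.4 -248.     0. ]
record_block scene 0.87 [290.5 120.5] [ 426.5 -577.2    0. ]
record_block scene 0.47 [251.3 228.7] [ 365.9 -252.9    0. ]
record_block top 0.73 [256.5 526.3] [ 435.3 -568.3    0. ]
{'t': 1.3, 'joints': array([ 1.1,  0.5,  1.6, -0. ,  1.1, -0.1]), 'qvel': array([-0., -0.,  0., -0., -0.,  0.]), 'tau': array([  0. , -61.2, -25.8,   0.1,   0. ,  -0. ]), 'eef_pos': array([220.6, 584.8, 214.7]), 'tcp_rot': array([3.1, 0. , 2.8]), 'ft_force': array([-0.8, -0.7,  0.6]), 'moment': array([ 0. ,  0.1, -0. ]), 'grip_force': 0.0, 'opening': 0.9982228778956163}
```

View pictures.

View pics/scene0.png

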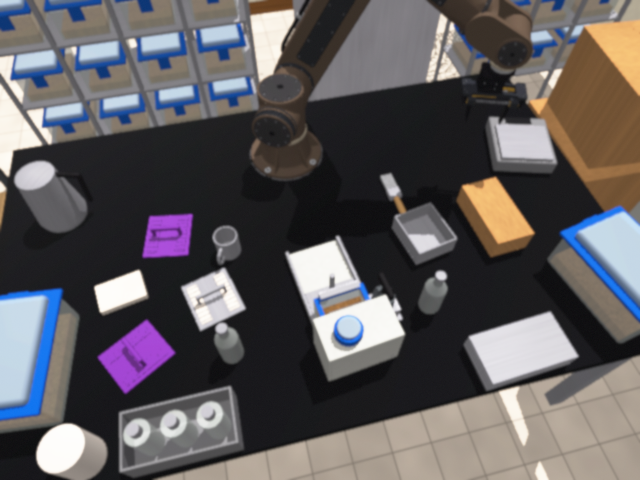

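View pics/top0.png

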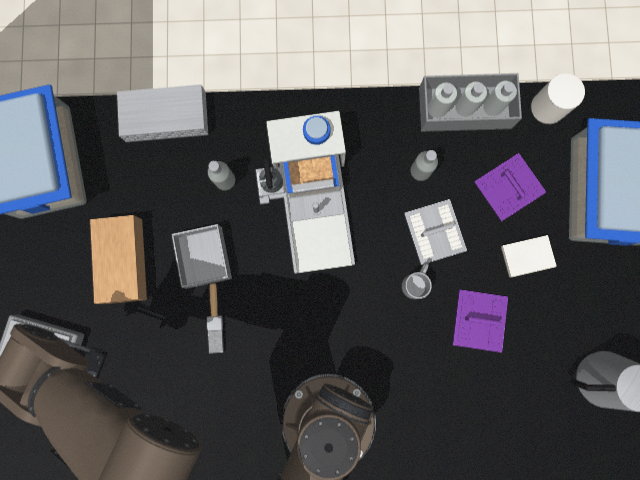

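```bash
python3 - <<'E'
from h import *
p=eyes.read_camera("top")["pixels"]
a=cv2.resize(p[105:280,240:370],None,fx=3,fy=3,interpolation=2);b=cv2.resize(p[190:300,395:495],None,fx=4,fy=4,interpolation=2)
o=np.zeros((530,800,3),np.uint8);o[:525,:390]=a;o[:440,395:795]=b;cv2.imwrite("pics/crop1.png",o[:,:,::-1])
E
```

```text
(no output)
```

View pics/crop1.png

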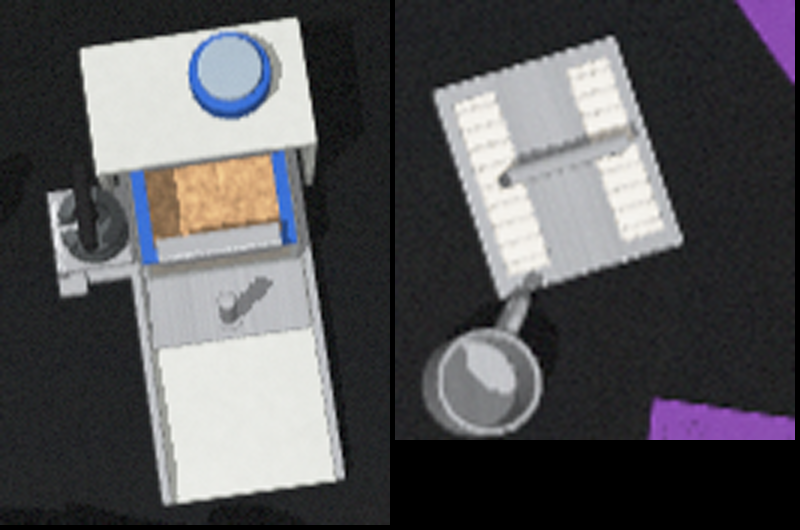

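The steel cover with pale strips at top (436,232) is the one meant. The look-alikes at (508,186) and (480,320) are purple. The mug handle tip sits next to the cover's near edge at about (430,260). The dock is yawed about 0.145 rad, and the pin handle is at about (265,170).

```bash
cat >> h.py <<'E'
from scipy.spatial.transform import Rotation as Ro
def pose():
    s=env.state();return np.array(s["eef_pos"]),Ro.from_euler("xyz",s["tcp_rot"]).as_matrix(),s
def go(target,R=None):
    p,R0,s=pose();d=R0.T@(np.array(target)-p);print("shift units",np.round(d/60,3))
    return d
E
python3 - <<'E'
from h import *
np.set_printoptions(precision=3,suppress=True)
p,R,s=pose();print(R,s["tcp_rot"],s["joints"])
w=eyes.read_camera("wrist");E=np.array(w["extrinsics"]);c=-E[:3,:3].T@E[:3,3]
print("cam in tool",R.T@(c-p),"fwd",R.T@E[2,:3],"right",R.T@E[0,:3],w["fx"])
go([p[0],p[1],330]);go([600,120,330])
E
```

```text
[[-0.936  0.353  0.   ]
 [ 0.353  0.936  0.   ]
 [-0.     0.    -1.   ]] [3.141 0.    2.781] [ 1.104  0.491  1.559 -0.     1.092 -0.106]
cam in tool [  64.795    0.918 -170.867] fwd [-0.233  0.     0.972] right [-0.  1. -0.] 352.0311257031604
shift units [-0.001  0.    -1.922]
shift units [-8.651 -5.016 -1.923]
```

```bash
python3 -m inch '[[[0,0,-1],0,-1],[[0,0,-0.92],0,-1],[[-0.86,-0.5,0],0,-1],[[-0.86,-0.5,0],0,-1],[[-0.86,-0.5,0],0,-1],[[-0.86,-0.5,0],0,-1],[[-0.86,-0.5,0],0,-1],[[-0.86,-0.5,0],0,-1],[[-0.86,-0.5,0],0,-1],[[-0.86,-0.5,0],0,-1]]'
python3 -m inch '[[[-0.86,-0.5,0],0,-1],[[-0.86,-0.5,0],1,-1],[[0,0,0],1,-1],[[0,0,0],1,-1],[[0,0,0],1,-1],[[0,0,0],1,-1],[[0,0,0],1,-1],[[0,0,0],1,-1],[[0,0,0],1,-1],[[0,0,0],1,-1]]'
python3 -m inch '[[[0,0,0],1,-1],[[0,0,0],1,-1],[[0,0,0],1,-1],[[0,0,0],1,-1],[[0,0,0],1,-1],[[0,0,0],1,-1],[[0,0,0],1,-1],[[0,0,0],1,-1],[[0,0,0],1,-1],[[0,0,0],1,-1]]'
python3 -m inch '[[[0,0,0],1,-1],[[0,0,0],1,-1],[[0,0,0],1,-1],[[0,0,0],1,-1],[[0,0,0],1,-1],[[0,0,0],1,-1],[[0,0,0],1,-1],[[0,0,0],1,-1],[[0,0,0],1,-1],[[0,0,0],1,-1]]'
```

```text
t: 2.65
eef_pos: [523.1, 212.8, 330.0]
tcp_rot: [3.141, 0.0, 2.781]
ft_force: [0.9, -0.0, 0.3]
opening: 0.998
grip_force: 0.0
t: 3.9
eef_pos: [597.5, 121.9, 329.9]
tcp_rot: [3.141, -0.0, 1.993]
ft_force: [-0.3, 0.2, 0.3]
opening: 1.001
grip_force: 0.0
t: 5.15
eef_pos: [597.5, 121.9, 329.8]
tcp_rot: [3.142, -0.0, 1.12]
ft_force: [-1.0, -0.2, -0.0]
opening: 1.002
grip_force: 0.0
t: 6.4
eef_pos: [597.5, 121.9, 329.8]
tcp_rot: [-3.142, -0.0, 0.247]
ft_force: [0.0, -0.3, -0.4]
opening: 0.999
grip_force: 0.0
```

```bash
python3 - <<'E'
from h import *
np.set_printoptions(precision=1,suppress=True)
w=eyes.read_camera("wrist");save(w,"w1.png")
for n,z in [("pin_handle",138),("post_top",110),("rim",100)]:
    for k in eyes.spot_point(n,w)[:2]: print(n,round(k["score"],2),np.array(k["centre"]),atz(w,k["centre"],z))
E
```

```text
pin_handle 0.72 [153.  316.4] [664.6 141.5 138. ]
post_top 0.57 [251.4 405.3] [583.5  16.1 110. ]
post_top 0.29 [210.2 389.1] [624.6  47.9 110. ]
rim 0.7 [140.5 422. ] [706.1  32.9 100. ]
```

View pics/w1.png

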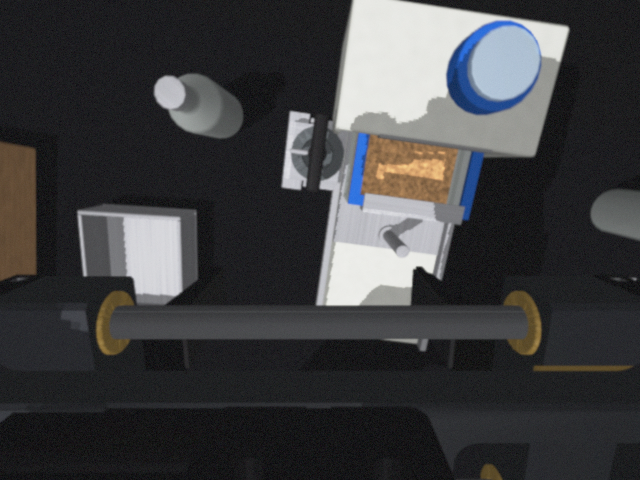

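The wrist view shows the T-bar from (321,115) to (312,190), with its centre at about (316,152), and the post top at (405,251). That agrees with the network, and it puts the dock yaw at about 0.14.

```bash
python3 -m inch '[[[0.57,-0.03,0.3],0,-1],[[0.57,-0.03,0.3],0,-1],[[0,0,0.3],0.6,-1],[[0,0,0.3],0.57,-1],[[0,0,0.3],0,-1],[[0,0,0],0,-1],[[0,0,0],0,-1],[[0,0,0],0,-1],[[0,0,0],0,-1],[[0,0,0],0,-1]]'
python3 - <<'E'
from h import *
np.set_printoptions(precision=1,suppress=True)
w=eyes.read_camera("wrist");save(w,"w2.png")
for n,z in [("pin_handle",138),("post_top",110),("rim",100)]:
    for k in eyes.spot_point(n,w)[:2]: print(n,round(k["score"],2),np.array(k["centre"]),atz(w,k["centre"],z))
m=eyes.cut_out("pin_handle",w)[0]["mask"].astype(np.uint8)
g=cv2.cvtColor(w["pixels"],cv2.COLOR_RGB2GRAY);ys,xs=np.where(m);print("mask",ys.min(),ys.max(),xs.min(),xs.max())
c=w["pixels"][40:340,170:570].copy();cv2.imwrite("pics/w2c.png",cv2.resize(c,(800,600),interpolation=2)[:,:,::-1])
E
```

```text
t: 7.85
eef_pos: [662.9, 142.4, 240.1]
tcp_rot: [-3.142, -0.0, 0.148]
ft_force: [-0.2, -0.7, -0.1]
opening: 1.001
grip_force: 0.0
pin_handle 0.92 [237.3 320. ] [666.8 142.3 138. ]
mask 191 289 287 332
```

View pics/w2c.png

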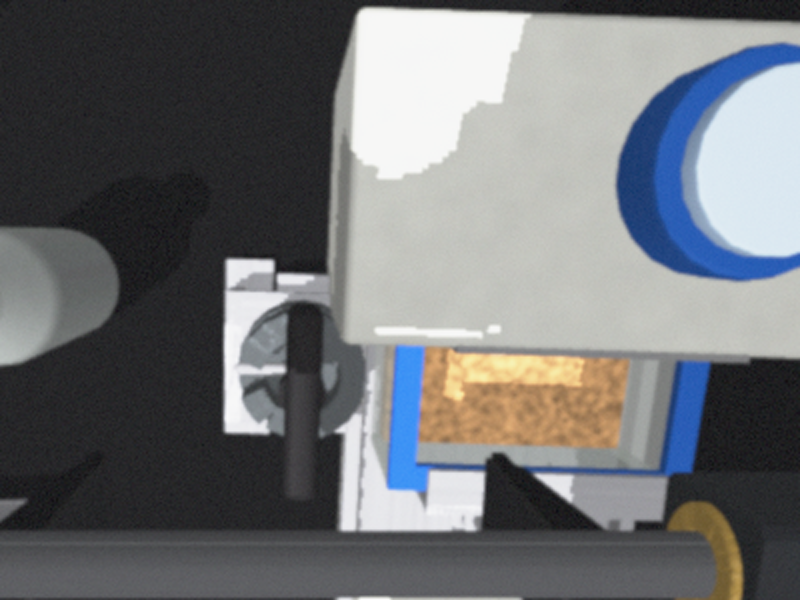

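```bash
python3 -m inch '[[[0.05,0,0.4],0.2,-1],[[0,0,0.4],0,-1],[[0,0,0.4],0,-1],[[0,0,0.4],0,-1],[[0,0,0.42],0,-1],[[0,0,0],0,-1],[[0,0,0],0,1],[[0,0,0],0,1],[[0,0,0],0,1],[[0,0,0],0,1]]'; python3 -m inch '[[[0,0,0],0,1],[[0,0,0],0,1],[[0,0,-0.1],0,1],[[0,0,-0.1],0,1],[[0,0,-0.1],0,1],[[0,0,-0.1],0,1],[[0,0,-0.08],0,1],[[0,0,0],0,1],[[0,0,0],0,1],[[0,0,0],0,1]]'
```

```text
t: 9.35
eef_pos: [666.0, 142.8, 119.1]
tcp_rot: [-3.142, -0.001, 0.131]
ft_force: [0.0, 0.2, 0.5]
opening: 0.633
grip_force: 0.0
t: 10.6
eef_pos: [666.0, 141.5, 146.8]
tcp_rot: [3.14, 0.001, 0.13]
ft_force: [3.3, -6.7, -8.3]
opening: 0.146
grip_force: 30.0
```

```bash
python3 -m inch '[[[0,0.02,0],0,1],[[0,0,0],-0.7,1],[[0,0,0],-0.8,1],[[0,0,0],-0.8,1],[[0,0,0],-0.8,1],[[0,0,0],-0.8,1],[[0,0,0],-0.8,1],[[0,0,0],-0.8,1],[[0,0,0],-0.8,1],[[0,0,0],-0.7,1]]'
```

```text
t: 11.85
eef_pos: [666.0, 141.8, 147.0]
tcp_rot: [-3.14, -0.0, 0.741]
ft_force: [5.3, 0.8, -8.5]
opening: 0.205
grip_force: 41.4
```

```bash
python3 -m inch '[[[0,0,-0.05],0,1],[[0,0,-0.04],0,1],[[0,0,0],0,1],[[0,0,0],0,1],[[0,0,0],0,1],[[0,0,0],0,1],[[0,0,0],0,1],[[0,0,0],0,1],[[0,0,0],0,1],[[0,0,0],0,1]]'; python3 - <<'E'
from h import *
s=env.state();print(s["opening"],s["ft_force"],s["moment"])
w=eyes.read_camera("wrist");t=eyes.read_camera("scene")
a=cv2.resize(w["pixels"][150:450,170:470],(400,400));b=cv2.resize(t["pixels"][240:340,340:440],(400,400),interpolation=2)
cv2.imwrite("pics/g1.png",np.hstack([a,b])[:,:,::-1])
E
```

```text
t: 13.1
eef_pos: [665.1, 141.8, 152.8]
tcp_rot: [-3.14, 0.001, 0.741]
ft_force: [-4.7, 1.5, -15.7]
opening: 0.207
grip_force: 33.9
0.20669243452734382 [ -4.7366543    1.46514749 -15.69243895] [ 0.15103701  1.33280063 -0.92908899]
```

View pics/g1.png

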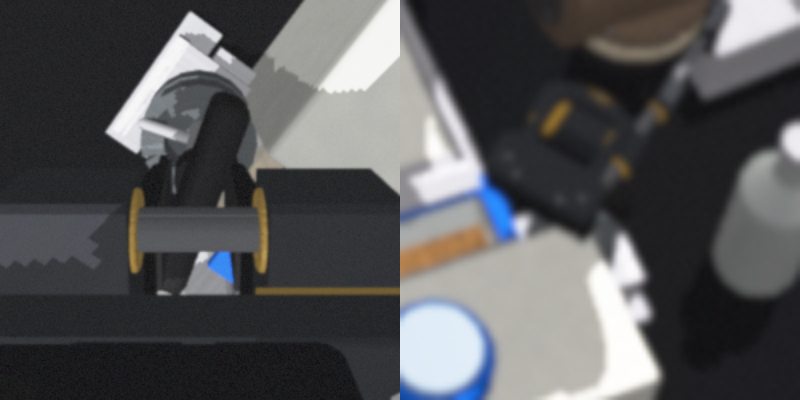

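The T-bar is gripped and up, but it lags the fingers by about 0.26 rad: in the left half it runs from (180,290) to (232,95). It has turned about 0.35 rad, so I'll ease the lift a little and keep turning.

```bash
python3 -m inch '[[[0,0,0.04],0,1],[[0,0,0],-0.7,1],[[0,0,0],-0.8,1],[[0,0,0],-0.8,1],[[0,0,0],-0.8,1],[[0,0,0],-0.8,1],[[0,0,0],-0.8,1],[[0,0,0],-0.8,1],[[0,0,0],-0.8,1],[[0,0,0],-0.7,1]]'
```

```text
t: 14.45
eef_pos: [669.3, 143.2, 152.8]
tcp_rot: [3.133, -0.006, 1.35]
ft_force: [13.4, 11.3, -2.8]
opening: 0.423
grip_force: 61.4
```

```bash
python3 - <<'E'
from h import *
s=env.state();print(s["opening"],s["ft_force"],s["moment"],s["joints"])
w=eyes.read_camera("wrist");t=eyes.read_camera("top")
a=cv2.resize(w["pixels"][150:450,170:470],(400,400));b=cv2.resize(t["pixels"][140:220,230:310],(400,400),interpolation=2)
cv2.imwrite("pics/g2.png",np.hstack([a,b])[:,:,::-1])
E
```

```text
0.42260575691000857 [13.42735311 11.3247346  -2.82443483] [ 2.27538896 -3.5404396  -2.98338979] [0.11313588 0.63120562 1.47206325 0.00355465 1.02857411 0.33210234]
```

View pics/g2.png

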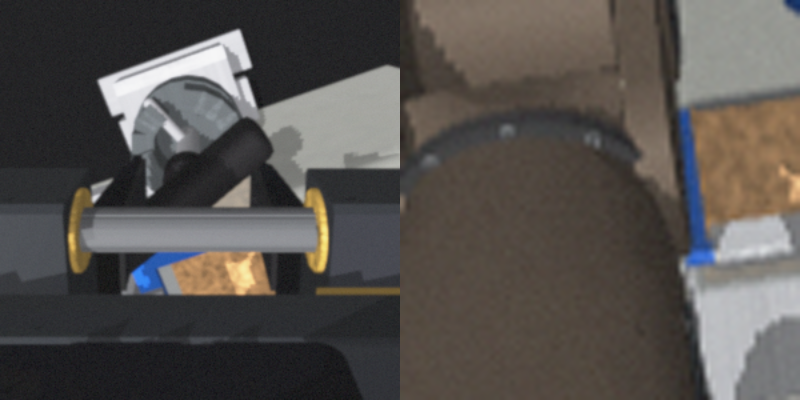

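The bar at (145,205)–(262,135) is still at about 0 turn, so it jammed in the slot. I started lifting before the fingers had finished closing, so the pin was lifted less than 24 mm. I'll unwind and grip it again.

```bash
python3 -m inch '[[[0,0,0],0,0.1],[[0,0,0],0,0.1],[[0,0,-0.2],0,0.1],[[0,0,0],1,0.1],[[0,0,0],1,0.1],[[0,0,0],1,0.1],[[0,0,0],1,0.1],[[0,0,0],1,0.1],[[0,0,0],1,0.1],[[0,0,0],1,0.1]]'; python3 -m inch '[[[0,0,0],1,0.1],[[0,0,0],1,0.1],[[0,0,0],1,0.1],[[0,0,0],1,0.1],[[0,0,0],1,0.1],[[0,0,0],1,0.1],[[0,0,0],1,0.1],[[0,0,0],0,0.1],[[0,0,0],0,0.1],[[0,0,0],0,0.1]]'
python3 - <<'E'
from h import *
np.set_printoptions(precision=2,suppress=True)
w=eyes.read_camera("wrist");save(w,"w3.png")
for k in eyes.spot_point("pin_handle",w)[:2]: print(round(k["score"],2),np.array(k["centre"]),atz(w,k["centre"],138))
m=eyes.cut_out("pin_handle",w)[0]["mask"]
px=w["pixels"].astype(int).sum(2)
# dark bar: centreline above the gripper bar
for r in range(150,300,10):
    c=np.where(m[r]&(px[r]<150))[0]
    if len(c): print(r,c.min(),c.max(),c.mean(),end=' | ')
E
```

```text
t: 15.8
eef_pos: [667.4, 141.4, 164.9]
tcp_rot: [3.138, -0.003, 0.741]
ft_force: [0.2, -0.1, -0.9]
opening: 0.448
grip_force: 0.0
t: 17.05
eef_pos: [666.2, 141.5, 162.9]
tcp_rot: [3.141, -0.001, 0.132]
ft_force: [-0.4, -0.0, -0.4]
opening: 0.449
grip_force: 0.0
0.59 [276.8 317.2] [663.7  142.63 138.  ]
210 310 318 314.0 | 220 300 323 311.5 | 230 300 324 312.0 | 240 302 325 313.5 | 250 304 326 315.0 | 260 305 333 319.0 | 270 305 335 320.0 | 280 308 330 319.0 | 290 309 332 320.5 |
```

```bash
python3 -m inch '[[[0,0,0.25],0,0.1],[[0,0,0.25],0,0.1],[[0,0,0.26],0,0.1],[[0,0,0],0,0.1],[[0,0,0],0,1],[[0,0,0],0,1],[[0,0,0],0,1],[[0,0,0],0,1],[[0,0,0],0,1],[[0,0,0],0,1]]'; python3 -m inch '[[[0,0,0],0,1],[[0,0,-0.1],0,1],[[0,0,-0.1],0,1],[[0,0,-0.1],0,1],[[0,0,-0.1],0,1],[[0,0,-0.1],0,1],[[0,0,0],0,1],[[0,0,0],0,1],[[0,0,0],0,1],[[0,0,0],0,1]]'
```

```text
t: 18.45
eef_pos: [666.3, 141.3, 117.3]
tcp_rot: [3.141, -0.001, 0.13]
ft_force: [0.8, -4.7, 4.9]
opening: 0.199
grip_force: 30.0
t: 19.7
eef_pos: [665.9, 141.2, 145.0]
tcp_rot: [3.141, 0.001, 0.13]
ft_force: [5.5, -4.6, -10.3]
opening: 0.2
grip_force: 30.0
```

```bash
python3 - <<'E'
from h import *
w=eyes.read_camera("wrist");p,R,s=pose();E=np.array(w["extrinsics"])
print(s["opening"],s["ft_force"],s["moment"])
# camera in tool
T=np.eye(4);T[:3,:3]=R;T[:3,3]=p;C=E@T
R3=Ro.from_euler("xyz",[3.141,-.001,.132]).as_matrix();T3=np.eye(4);T3[:3,:3]=R3;T3[:3,3]=[666.2,141.5,162.9]
p3=dict(w);p3["extrinsics"]=C@np.linalg.inv(T3)
def draw(im,pp,L,a,col,S):
    c,sn=np.cos(.125+a),np.sin(.125+a);q=[]
    for x,y in [(38,7),(38,-7),(-38,-7),(-38,7)]:
        r=proj(pp,[666+c*x-sn*y,141.5+sn*x+c*y,151+L]);q.append([(r[1]-220)*S,(r[0]-130)*S])
    cv2.polylines(im,[np.int32(q)],True,col,1)
out=[]
for im,pp,hyp in [(cv2.imread("pics/w3.png"),p3,[(0,0,(0,0,255)),(0,.2,(0,255,0)),(20,.2,(255,255,0))]),(w["pixels"][:,:,::-1].copy(),w,[(28,0,(0,0,255)),(28,.25,(0,255,0))])]:
    c=cv2.resize(im[130:330,220:420],(400,400),interpolation=2)
    for h in hyp: draw(c,pp,*h,2)
    out.append(c)
cv2.imwrite("pics/w3o.png",np.hstack(out))
E
```

```text
0.1987379525101596 [  5.18091464  -4.83140371 -10.83340453] [-0.8232654  -0.77859687  0.05317345]
```

View pics/w3o.png

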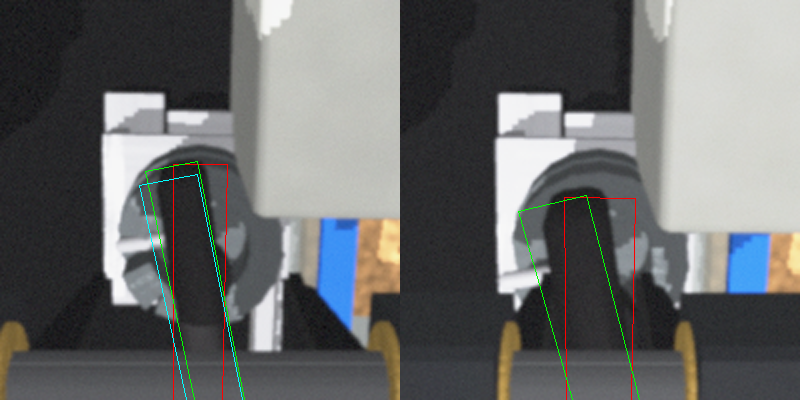

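In the left half the bar lies down, turned about 0.14 rad. In the right half it is gripped and lifted about 28 mm. I'll turn in small steps and watch the opening and the moment.

```bash
python3 -m inch '[[[0,0,-0.03],0,1],[[0,0,0],-0.5,1],[[0,0,0],-0.5,1],[[0,0,0],-0.5,1],[[0,0,0],-0.5,1],[[0,0,0],-0.5,1],[[0,0,0],-0.5,1],[[0,0,0],-0.5,1],[[0,0,0],-0.5,1],[[0,0,0],0,1]]'; python3 - <<'E'
from h import *
s=env.state();print(s["opening"],s["ft_force"],s["moment"])
E
```

```text
t: 21.0
eef_pos: [665.7, 141.8, 147.0]
tcp_rot: [-3.141, 0.001, 0.479]
ft_force: [3.7, -1.3, -10.5]
opening: 0.198
grip_force: 30.0
0.19846861354433432 [  3.70790253  -1.30211958 -10.51176125] [-0.27206678 -0.71252517 -0.0259934 ]
```

```bash
python3 -m inch '[[[0,0,0],-0.7,1],[[0,0,0],-0.7,1],[[0,0,0],-0.7,1],[[0,0,0],-0.7,1],[[0,0,0],-0.7,1],[[0,0,0],-0.7,1],[[0,0,0],-0.7,1],[[0,0,0],-0.7,1],[[0,0,0],-0.7,1],[[0,0,0],0,1]]'; python3 - <<'E'
from h import *
s=env.state();print(s["opening"],s["ft_force"],s["moment"])
w=eyes.read_camera("wrist");save(w,"w4.png")
m=eyes.cut_out("pin_handle",w)[0]["mask"];px=w["pixels"].astype(int).sum(2)
for r in range(200,320,8):
    c=np.where(m[r]&(px[r]<170))[0]
    if len(c): print(r,c.min(),c.max(),round(c.mean(),1),end=' | ')
E
```

```text
t: 22.25
eef_pos: [665.1, 142.4, 147.5]
tcp_rot: [-3.139, 0.0, 1.028]
ft_force: [0.4, 4.2, -10.6]
opening: 0.2
grip_force: 30.0
0.19983215747881589 [  0.39270403   4.16196924 -10.64256939] [0.60775102 0.06377883 0.01078441]
224 309 314 311.5 | 232 294 321 307.5 | 240 290 323 306.5 | 248 292 324 310.7 | 256 293 326 309.5 | 264 294 326 310.0 | 272 295 329 312.0 | 280 296 335 315.5 | 288 297 337 317.0 | 296 299 338 318.5 | 304 301 336 318.5 |
```

```bash
python3 -m inch '[[[0,0,0],-0.5,1],[[0,0,0],-0.5,1],[[0,0,0],-0.5,1],[[0,0,0],0,1],[[0,0,0.05],0,1],[[0,0,0.05],0,1],[[0,0,0.05],0,1],[[0,0,0.02],0,1],[[0,0,0],0,1],[[0,0,0],0,1]]'; python3 - <<'E'
from h import *
s=env.state();print(s["opening"],s["ft_force"],s["moment"])
E
```

```text
t: 23.6
eef_pos: [665.1, 142.4, 138.1]
tcp_rot: [-3.139, -0.0, 1.159]
ft_force: [-3.2, 6.2, -9.2]
opening: 0.202
grip_force: 30.0
0.20198581450352998 [-3.225988    6.16454216 -9.16273305] [0.95510291 0.56772418 0.00397154]
```

```bash
python3 -m inch '[[[0,0,0.03],0,1],[[0,0,0.03],0,1],[[0,0,0],0,1],[[0,0,0],0,1],[[0,0,0],0,1],[[0,0,0],0,1],[[0,0,0],0,1],[[0,0,0],0,1],[[0,0,0],0,1],[[0,0,0],0,1]]'; python3 - <<'E'
from h import *
s=env.state();print(s["opening"],s["ft_force"],s["moment"])
E
```

```text
t: 24.85
eef_pos: [665.4, 142.4, 136.7]
tcp_rot: [-3.141, -0.001, 1.159]
ft_force: [-8.0, 4.7, 5.8]
opening: 0.196
grip_force: 30.0
0.19628469636140425 [-8.02548308  4.71010405  5.81108304] [ 0.82031323  1.56613551 -0.03039843]
```

```bash
python3 -m inch '[[[0,0,0],0,0.5],[[0,0,0],0,0.5],[[0,0,0],0,0.5],[[0,0,-0.2],0,0.5],[[0,0,-0.4],0,0.5],[[0,0,-0.8],0,0.5],[[0,0,-0.8],0,-0.4],[[0,0,-0.5],0,-0.4],[[0,0,0],0,-0.4],[[0,0,0],0,-0.4]]'; python3 - <<'E'
from h import *
np.set_printoptions(precision=2,suppress=True)
P=[eyes.read_camera(c) for c in ("wrist","top","scene")]
save(P[0],"w5.png");save(P[1],"t5.png");save(P[2],"s5.png")
for p in P:
    for n,z in [("pin_handle",157.5),("post_top",110),("rim",100)]:
        for k in eyes.spot_point(n,p)[:2]: print(n,round(k["score"],2),np.array(k["centre"]),atz(p,k["centre"],z))
p,R,s=pose();print(p,s["tcp_rot"],s["joints"])
m=eyes.cut_out("pin_handle",P[0])
a=P[0]["pixels"][100:340,200:440];b=P[1]["pixels"][120:280,230:390]
cv2.imwrite("pics/c5.png",np.hstack([cv2.resize(a,(400,400),interpolation=2),cv2.resize(b,(400,400),interpolation=2)])[:,:,::-1])
E
```

```text
t: 26.1
eef_pos: [665.7, 141.5, 296.2]
tcp_rot: [-3.141, 0.0, 1.16]
ft_force: [0.6, 0.2, -0.6]
opening: 0.61
grip_force: 0.0
pin_handle 0.77 [232.6 316. ] [663.92 142.33 157.5 ]
post_top 0.78 [349.1 296.4] [585.59  19.21 110.  ]
post_top 0.89 [206.  313.8] [576.73  22.89 110.  ]
post_top 0.68 [230.4 435. ] [ 502.4  -295.06  110.  ]
pin_handle 0.73 [279.2 388. ] [654.01 146.57 157.5 ]
post_top 0.6 [274.2 331. ] [579.03  15.48 110.  ]
rim 0.83 [318.3 349.1] [710.95  30.35 100.  ]
rim 0.47 [275.7 330.7] [577.87  15.06 100.  ]
[665.99 141.61 296.77] [-3.14 -0.    1.16] [0.11 0.51 1.3  0.   1.33 0.52]
```

View pics/c5.png

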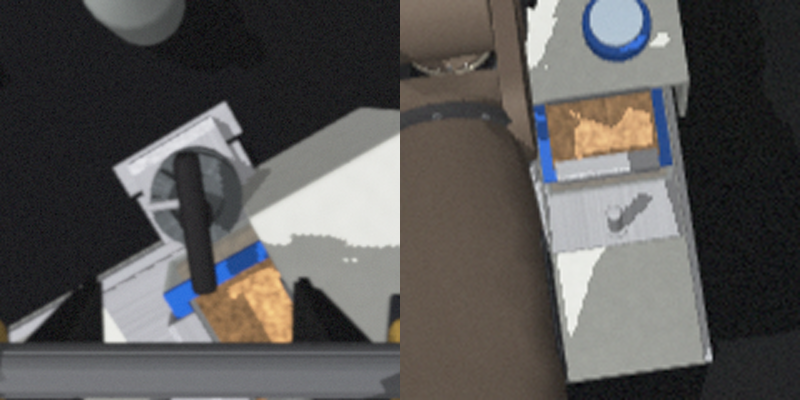

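The left half shows the T-bar at (187,155)–(204,290), turned about 1.16 rad. The notch floor was felt at 19.4 mm of lift, so the pin is parked. The post is at (616,215) in the right half, with the tray still in.

```bash
python3 -m inch '[[[-0.6,-0.11,0.4],0,-0.4],[[-0.6,-0.11,0.4],0,-0.4],[[-0.6,-0.11,0.4],0,-0.4],[[-0.6,-0.1,0.4],-0.2,-0.4],[[0,0,0],-1,-0.4],[[0,0,0],-1,-0.4],[[0,0,0],-1,-0.4],[[0,0,0],-1,-0.4],[[0,0,0],-1,-0.4],[[0,0,0],-1,-0.4]]'; python3 - <<'E'
from h import *
np.set_printoptions(precision=2,suppress=True)
w=eyes.read_camera("wrist");save(w,"w6.png");p,R,s=pose()
for k in eyes.spot_point("post_top",w)[:2]:
    X=atz(w,k["centre"],110);print(round(k["score"],2),np.array(k["centre"]),X,"tool",R.T@(X-p)/60)
for k in eyes.cut_out("post_top",w)[:1]:
    ys,xs=np.where(k["mask"]);print(ys.min(),ys.max(),xs.min(),xs.max())
print(p,s["tcp_rot"])
E
```

```text
t: 28.0
eef_pos: [584.9, 19.9, 200.9]
tcp_rot: [3.141, -0.0, 1.704]
ft_force: [-0.7, -0.1, 1.1]
opening: 0.7
grip_force: 0.0
0.77 [245.2 315.5] [583.51  19.85 110.  ] tool [ 0.   -0.02  1.52]
91 304 296 503
[584.92  19.87 200.96] [3.14 0.   1.71]
```

```bash
python3 -m inch '[[[0,-0.02,0],0,0.3],[[0,0,0],0,0.3],[[0,0,0.5],0,0.3],[[0,0,0.5],0,0.3],[[0,0,0.5],0,0.3],[[0,0,0.53],0,0.3],[[0,0,0],0,1],[[0,0,0],0,1],[[0,0,0],0,1],[[0,0,0],0,1]]'
```

```text
t: 29.4
eef_pos: [582.5, 19.6, 79.9]
tcp_rot: [-3.139, -0.0, 1.701]
ft_force: [-6.7, -1.7, -2.2]
opening: 0.162
grip_force: 30.0
```

```bash
python3 -m inch '[[[0,-0.15,0],0,1],[[0,-0.25,0],0,1],[[0,-0.25,0],0,1],[[0,-0.25,0],0,1],[[0,-0.25,0],0,1],[[0,-0.25,0],0,1],[[0,-0.25,0],0,1],[[0,-0.25,0],0,1],[[0,-0.1,0],0,1],[[0,0,0],0,1]]'
```

```text
t: 30.65
eef_pos: [463.3, 5.4, 79.8]
tcp_rot: [-3.141, -0.002, 1.701]
ft_force: [-3.7, 13.9, 1.3]
opening: 0.162
grip_force: 30.0
```

```bash
python3 -m inch '[[[0,0,0],0,0.3],[[0,0,0],0,0.3],[[0,0,-0.8],0,0.3],[[0,0,-0.85],0,0.3],[[0,0,-0.85],0,0.3],[[-0.95,0,0],0,0.3],[[-0.95,0,0],0,0.3],[[-0.95,0,0],0,0.3],[[-0.95,0,0],0,0.3],[[-0.95,0,0],0,0]]'; python3 -m inch '[[[-0.69,0.09,0],-1,0],[[0,0,0],-1,0],[[0,0,0],0,0],[[0,0,0],0,0],[[0,0,0],0,0],[[0,0,0],0,0],[[0,0,0],0,0],[[0,0,0],0,0],[[0,0,0],0,0],[[0,0,0],0,0]]'; python3 - <<'E'
from h import *
np.set_printoptions(precision=3,suppress=True)
P=[eyes.read_camera(c) for c in ("wrist","top","scene")]
w=P[0];save(w,"w7.png");p,R,s=pose();print(p,s["tcp_rot"])
for n,z in [("cover_handle",41),("cover",0)]:
    for k in eyes.spot_point(n,w)[:2]:
        X=atz(w,k["centre"],z);print(n,round(k["score"],2),np.array(k["centre"]),X,"tool",R.T@(X-p)/60)
k=eyes.cut_out("cover",w)[0];m=k["mask"].astype(np.uint8)
c=max(cv2.findContours(m,0,2)[0],key=cv2.contourArea);print(k["score"],[atz(w,[v[1],v[0]],5)[:2] for v in cv2.boxPoints(cv2.minAreaRect(c))])
for q in P[1:]:
    for n,z in [("post_top",110),("rim",100),("pin_handle",157.5)]:
        for k in eyes.spot_point(n,q)[:1]: print(n,round(k["score"],2),np.array(k["centre"]),atz(q,k["centre"],z))
a=cv2.resize(w["pixels"],(400,300));b=cv2.resize(P[2]["pixels"][220:400,250:490],(400,300),interpolation=2)
cv2.imwrite("pics/c7.png",np.hstack([a,b])[:,:,::-1])
E
```

```text
t: 31.9
eef_pos: [501.7, -280.7, 229.6]
tcp_rot: [3.141, 0.001, 1.701]
ft_force: [1.1, 0.9, -0.4]
opening: 0.403
grip_force: 0.0
t: 33.15
eef_pos: [512.5, -318.8, 229.0]
tcp_rot: [3.142, -0.0, 1.876]
ft_force: [0.6, 0.4, -0.2]
opening: 0.499
grip_force: 0.0
[ 512.509 -318.845  228.999] [ 3.142 -0.     1.876]
cover_handle 0.75 [217.9 321.1] [ 514.673 -313.154   41.   ] tool [0.079 0.063 3.133]
cover_handle 0.63 [251.5  60.6] [ 263.305 -429.801   41.   ] tool [-0.517 -4.517  3.133]
cover 0.85 [238.4  89. ] [ 266.387 -423.848    0.   ] tool [-0.438 -4.438  3.816]
cover 0.63 [216.3 326.3] [ 522.219 -316.115    0.   ] tool [-0.006  0.168  3.817]
0.93 [array([ 161.963, -478.63 ]), array([ 201.837, -346.367]), array([ 356.273, -372.642]), array([ 325.739, -512.974])]
post_top 0.97 [248.7 324.2] [461.924  -1.675 110.   ]
rim 0.75 [202.1 315.2] [588.981  19.068 100.   ]
pin_handle 0.76 [173.  267.6] [658.626 139.759 157.5  ]
post_top 0.97 [238.8 313.7] [455.609  -3.955 110.   ]
rim 0.92 [278.4 332.7] [587.286  18.273 100.   ]
pin_handle 0.73 [281.2 388.6] [659.947 146.261 157.5  ]
```

View pics/c7.png

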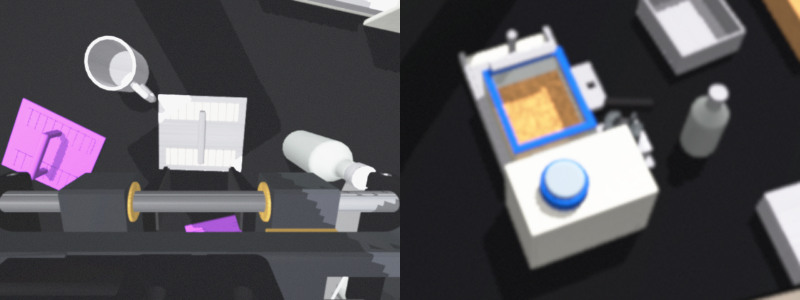

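The left half shows the steel cover at (160–246, 95–172) with its bar at (202,135), about 0.03 rad clockwise from the tool. The right half shows the tray out, with the post clear at (511,35), and the T-handle turned at (630,100).

```bash
python3 - <<'E'
from h import *
np.set_printoptions(precision=3,suppress=True)
w=eyes.read_camera("wrist");p,R,s=pose()
for k in eyes.cut_out("cover",w):
    if abs(k["centre"][1]-322)<30:
        m=k["mask"].astype(np.uint8);c=max(cv2.findContours(m,0,2)[0],key=cv2.contourArea)
        W=np.array([(R.T@(atz(w,[v[0][1],v[0][0]],5)-p))[:2] for v in c],np.float32)
        r=cv2.minAreaRect(W);print("tool-frame rect",r, k["centre"])
for k in eyes.spot_point("cover_handle",w)[:1]: print(R.T@(atz(w,k["centre"],41)-p))
for k in eyes.boxes_of("cover_handle",w)[:1]: print(k["centre"],R.T@(atz(w,k["centre"],41)-p))
E
```

```text
tool-frame rect ((-177.76597595214844, 28.915454864501953), (36.32199478149414, 112.3836441040039), 0.030101735144853592) [360.1, 347.7]
tool-frame rect ((1.8405227661132812, 4.777839660644531), (136.61138916015625, 154.90774536132812), 1.7720948457717896) [212.5, 324.9]
[ -32.803 -266.618  187.97 ]
[209.2, 321.3] [ 13.753   3.927 187.986]
```

```bash
python3 -m inch '[[[0.04,0.075,0.4],0.35,0],[[0,0,0.6],0,0],[[0,0,0.6],0,0],[[0,0,0.6],0,0],[[0,0,0.6],0,0],[[0,0,0.4],0,0],[[0,0,0.25],0,0],[[0,0,0],0,0],[[0,0,0],0,1],[[0,0,0],0,1]]'; python3 -m inch '[[[0,0,0],0,1],[[0,0,0],0,1],[[0,0,0],0,1],[[0,0,0],0,1],[[0,0,-0.2],0,1],[[0,0,-0.5],0,1],[[0,0,-0.8],0,1],[[0,0,-0.8],0,1],[[0,0,-0.7],0,1],[[0,0,0],0,1]]'
```

```text
t: 35.2
eef_pos: [516.5, -315.5, 23.0]
tcp_rot: [3.141, 0.001, 1.845]
ft_force: [0.6, 0.1, 0.4]
opening: 0.346
grip_force: 0.0
t: 36.45
eef_pos: [516.9, -315.7, 205.3]
tcp_rot: [3.138, 0.004, 1.845]
ft_force: [0.7, 0.2, -3.8]
opening: 0.122
grip_force: 30.0
```

```bash
python3 -m inch '[[[0.4,0.24,0],0,1],[[0.68,0.41,0],0,1],[[0.68,0.41,0],0,1],[[0.68,0.41,0],0,1],[[0.68,0.41,0],0,1],[[0.68,0.41,0],0,1],[[0.68,0.41,0],0,1],[[0.53,0.33,0],0.9,1],[[0.27,0,0],0.9,1],[[0,0,0],0,1]]'; python3 - <<'E'
from h import *
np.set_printoptions(precision=3,suppress=True)
P=[eyes.read_camera(c) for c in ("wrist","top","scene")]
p,R,s=pose();print(p,s["tcp_rot"],s["ft_force"],s["opening"])
for q,w in zip(P,"wts"):
    for n,z in [("post_top",110),("rim",100),("cover_handle",p[2]+19)]:
        for k in eyes.spot_point(n,q)[:1]: print(w,n,round(k["score"],2),np.array(k["centre"]),atz(q,k["centre"],z))
    save(q,w+"8.png")
E
```

```text
t: 37.7
eef_pos: [605.6, 40.4, 200.5]
tcp_rot: [-3.139, -0.001, 1.69]
ft_force: [0.3, -0.1, -2.5]
opening: 0.125
grip_force: 30.0
[606.268  38.612 201.349] [-3.141 -0.     1.689] [ 0.984 -0.207 -3.341] 0.12123739718990771
w post_top 0.88 [267.5 130.1] [462.766   5.506 110.   ]
w cover_handle 0.96 [301.5 314.9] [604.645  41.504 220.349]
t post_top 0.56 [250.4 322.4] [457.556   3.186 110.   ]
t rim 0.67 [257.9 204.4] [447.075 317.081 100.   ]
t cover_handle 0.6 [319.3 481.5] [ 270.912 -373.833  220.349]
s post_top 0.95 [237.6 314.8] [452.343   0.002 110.   ]
s rim 0.85 [280.3 331.4] [592.146  13.417 100.   ]
s cover_handle 0.96 [349.7 129.1] [ 720.735 -481.926  220.349]
```

```bash
python3 -m inch '[[[-0.15,0,0],0,1],[[-0.137,0.01,0],0,1],[[0,0,0],0,1],[[0,0,0.2],0,1],[[0,0,0.3],0,1],[[0,0,0.3],0,1],[[0,0,0.3],0,1],[[0,0,0.13],0,1],[[0,0,0],0,1],[[0,0,0],0,1]]'; python3 - <<'E'
from h import *
np.set_printoptions(precision=3,suppress=True)
w=eyes.read_camera("wrist");save(w,"w9.png")
p,R,s=pose();print(p,s["tcp_rot"],s["ft_force"],s["moment"])
for k in eyes.spot_point("post_top",w)[:1]: print(k["score"],atz(w,k["centre"],110))
for k in eyes.cut_out("cover",w)[:2]:
    m=k["mask"].astype(np.uint8);c=max(cv2.findContours(m,0,2)[0],key=cv2.contourArea)
    W=np.array([(R.T@(atz(w,[v[0][1],v[0][0]],110)-p))[:2] for v in c],np.float32)
    print("tool-frame rect",cv2.minAreaRect(W), k["centre"],W.min(0),W.max(0))
E
```

```text
t: 39.55
eef_pos: [609.4, 22.3, 128.8]
tcp_rot: [3.141, 0.0, 1.688]
ft_force: [-0.1, 0.6, -3.2]
opening: 0.125
grip_force: 30.0
[609.365  22.328 128.855] [3.141 0.    1.688] [ 0.53  -1.042 -3.769] [-0.085  0.019  0.058]
0.72 [461.229   5.272 110.   ]
tool-frame rect ((25.255680084228516, 1.0847244262695312), (85.3376235961914, 155.55506896972656), 0.013602098450064659) [215.8, 321.4] [-17.415 -76.691] [67.926 78.862]
```

```bash
python3 -m inch '[[[0,0,0.025],0,1],[[0,0,0],0,1],[[0,-0.05,0],0,1],[[0,-0.07,0],0,1],[[0,-0.07,0],0,1],[[0,-0.07,0],0,1],[[0,-0.07,0],0,1],[[0,-0.07,0],0,1],[[0,0,0],0,1],[[0,0,0],0,1]]'; python3 - <<'E'
from h import *
np.set_printoptions(precision=3,suppress=True)
w=eyes.read_camera("wrist");save(w,"w10.png")
p,R,s=pose();print(p,s["tcp_rot"],s["ft_force"],s["moment"])
for k in eyes.spot_point("post_top",w)[:1]:
    X=atz(w,k["centre"],110);d=p-X;print(k["score"],X,"rel rim",d[0]*.993+d[1]*.117-125,-d[0]*.117+d[1]*.993)
E
```

```text
t: 40.95
eef_pos: [585.4, 19.5, 126.8]
tcp_rot: [3.141, -0.0, 1.688]
ft_force: [0.4, 0.1, -3.4]
opening: 0.117
grip_force: 30.0
[585.384  19.486 126.747] [ 3.141 -0.     1.688] [-0.015 -0.353 -2.652] [-0.122  0.068  0.037]
0.61 [463.781   5.902 110.   ] rel rim -2.6589538748479526 -0.7391234142459169
```

```bash
python3 -m inch '[[[0,0,0.02],0,1],[[0,0,0.02],0,1],[[0,0,0.02],0,1],[[0,0,0.01],0,1],[[0,0,0],0,1],[[0,0,0],0,1],[[0,0,0],0,1],[[0,0,0],0,1],[[0,0,0],0,1],[[0,0,0],0,1]]'
```

```text
t: 42.3
eef_pos: [585.2, 19.5, 122.5]
tcp_rot: [3.142, -0.0, 1.688]
ft_force: [-0.8, 0.4, -2.9]
opening: 0.128
grip_force: 30.0
```

```bash
python3 -m inch '[[[0,0,0.015],0,1],[[0,0,0.015],0,1],[[0,0,0],0,1],[[0,0,0],0,1],[[0,0,0],0,1],[[0,0,0],0,1],[[0,0,0],0,1],[[0,0,0],0,1],[[0,0,0],0,1],[[0,0,0],0,1]]'; python3 - <<'E'
from h import *
s=env.state();print(s["eef_pos"],s["ft_force"],s["moment"])
E
```

```text
t: 43.55
eef_pos: [585.9, 19.6, 122.2]
tcp_rot: [3.139, 0.0, 1.688]
ft_force: [-2.3, 0.9, 10.6]
opening: 0.124
grip_force: 30.0
[585.94518692  19.57074791 122.22222507] [-2.26232187  0.87741698 10.56988151] [ 0.08116684  0.50006421 -0.00384094]
```

```bash
python3 -m inch '[[[0,0,0],0,0.4],[[0,0,0],0,0.4],[[0,0,0],0,0.4],[[0,0,0],0,0.4],[[0,0,-0.1],0,0.4],[[0,0,-0.4],0,0.4],[[0,0,-0.8],0,0.4],[[0,0,-0.9],0,0.4],[[0,0,-0.8],0,0.4],[[0,0,0],0,0.4]]'; python3 - <<'E'
from h import *
np.set_printoptions(precision=3,suppress=True)
P=[eyes.read_camera(c) for c in ("wrist","scene")]
w=P[0];save(w,"w11.png");save(P[1],"s11.png")
p,R,s=pose();print(p,s["tcp_rot"],s["ft_force"],s["opening"])
for q in P:
  for n,z in [("post_top",110),("cover_handle",141),("rim",100),("pin_handle",157.5)]:
    for k in eyes.spot_point(n,q)[:1]: print(n,round(k["score"],2),np.array(k["centre"]),atz(q,k["centre"],z))
for k in eyes.cut_out("cover",w)[:2]:
    m=k["mask"].astype(np.uint8);c=max(cv2.findContours(m,0,2)[0],key=cv2.contourArea)
    W=np.array([(R.T@(atz(w,[v[0][1],v[0][0]],105)-p))[:2] for v in c],np.float32)
    print("tool-frame rect",cv2.minAreaRect(W), k["centre"],W.min(0),W.max(0))
k=eyes.cut_out("pin_handle",w)
if k:
    c=max(cv2.findContours(k[0]["mask"].astype(np.uint8),0,2)[0],key=cv2.contourArea);print("pin",cv2.minAreaRect(c))
E
```

```text
t: 44.8
eef_pos: [586.2, 19.5, 304.8]
tcp_rot: [3.135, 0.001, 1.688]
ft_force: [1.2, -0.2, -0.3]
opening: 0.303
grip_force: 0.0
[584.944  19.514 300.691] [ 3.141 -0.     1.688] [-0.074  0.821  0.063] 0.3000468751250034
post_top 0.61 [220.4 200.5] [465.207   6.22  110.   ]
pin_handle 0.69 [101.3 423.2] [663.339 141.115 157.5  ]
post_top 0.94 [238.8 317. ] [457.823   5.128 110.   ]
cover_handle 0.9 [350.3 129.5] [ 685.194 -507.553  141.   ]
pin_handle 0.69 [279.1 387. ] [653.13  144.176 157.5  ]
tool-frame rect ((0.066162109375, 2.3195648193359375), (135.02609252929688, 153.0540771484375), 0.16119371354579926) [215.2, 323.5] [-67.627 -74.043] [67.556 79.02 ]
pin ((423.84246826171875, 97.24656677246094), (26.731670379638672, 101.5472412109375), 24.443954467773438)
```

```bash
python3 -c "
from cell import env
print(env.job_done())"
```

```text
the job is handed in; nothing more can be done
None
```

I handed the job in at about 45 s of the 69 s limit. By my measurements the pin is parked in its notch at about 1.15 rad, the tray is out about 119 mm, and the cover lies flat and square with its front edge under the lip; the verdict was not shown to me.

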